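Rack the two spectrometer reference blocks by thickness

TASK

Put the two sawn alloy reference blocks that stand on the bench back into the white slotted rack: the thick one in the widest slot and the thin one in the narrowest slot, leaving the middle slot empty. Each block must stand upright on the floor of its slot, let go.

Things in the scene. Friction and masses are not known exactly. Their poses are not given: they have to be found in the camera images.
- block_thick: Thick alloy block standing on end on the bench, bare grey light alloy, 40 mm thick (x), 50 mm wide (y), 95 mm tall (z), about 0.5 kg. Origin: centre of its underside. Yaw within 35 degrees of the world axes; the blocks' places may be swapped, centres at least 110 mm apart. Other clutter (a round puck of the same metal, a beaker) stands 60 mm or more from rack and blocks.
- block_thin: Thin alloy block standing on end on the bench, same metal, 20 mm thick (x), 50 mm wide (y), 95 mm tall (z), about 0.26 kg. Origin: centre of its underside. Yaw within 35 degrees of the world axes. Seated, a block stands 101 mm above the bench. It topples if tipped over about 12 degrees.
- slot_wide (a point): Floor centre of the widest slot in the fixed white plastic rack (228 x 86 x 51 mm high, any yaw; three open-topped slots in a row). x: across the slot, towards the narrower ones; y: along it; z up. Floor 6 mm above the bench, 45 mm below the rack top. Lower 27 mm: 46 mm across x, 70 mm along y; upper 18 mm flares to a 66 mm mouth. The slot floor is black.
- slot_narrow (a point): Floor centre of the narrowest slot of the same rack, 152 mm from slot_wide along x; same axes and floor height. Lower 27 mm: 26 mm across x, 70 mm along y; upper 18 mm flares to a 46 mm mouth. Between them, 81 mm from slot_wide, is the middle slot, 36 mm across (the thick block jams in its mouth, the thin one stands loose): it stays empty.
Mind the look-alikes: they are no part of the job. Leave any orange look-alike of the block_thick alone. What is shaped like the block_thin but blue or turquoise is not meant.

How it is judged:
At the end, for the whole second after the job is handed in: The thick block stands in the widest slot and the thin block in the narrowest, each with the centre of its underside within 18 mm (horizontally) of the slot's centre and no more than 8 mm above the slot's floor, upright within about 10 degrees, and at rest (horizontal distance between block_thick and slot_wide below 0.018 m and z of block_thick in the frame of slot_wide below 0.008 m and angle between each of block_thick, block_thin's own z axis and vertical below 0.17 rad and horizontal distance between block_thin and slot_narrow below 0.018 m and z of block_thin in the frame of slot_narrow below 0.008 m and linear speed of each of block_thick, block_thin below 0.02 m/s); the robot touches nothing.
It also fails if it takes over 48 s, if anything falls off the work surface, if the arm or the gripper's body presses on something with over 40 N, if the wrist force passes 120 N, or if a joint passes its speed limit or range.

ROBOT

A 6-joint arm with a two-finger parallel gripper is mounted at the origin on the work surface. World frame = base frame: x ahead of the robot, y to its left, z up, the work surface at z = 0. Lengths are in m, angles in rad, forces in N, time in s.
With the tool pointing down it reaches from about 0.35 to 0.875 m from the base axis. Payload 15.5 kg.
Tool frame: the origin (TCP) lies where the fingers leave the gripper's body, on its centre line; the fingertips stand 73 mm ahead of it and the grasp point (between the pads) lies 54 mm ahead of it (arm.tcp_to_grasp is the distance from the TCP to the grasp point, in m); z points along the fingers, y is the direction in which the jaws open and shut (so a half turn about z gives the same grasp; the last joint's range is limited). The gripper opens to 85 mm and grips with 20 to 120 N. Pads are 22 mm wide; open, the fingers measure 114 mm over their backs; the gripper's body (76 mm by 85 mm) begins 54 mm behind the grasp point. The pads swing forward as they close: fully open they stand 13 mm farther back than shut.
Start: joints at [-1.242, 0.494, 1.345, -0, 1.302, -0.096], TCP at [0.257, -0.57, 0.304] pointing down, gripper open.
Joint ranges: [-2.91, 2.91], [-0.82, 2.16], [0.22, 2.67], [-1.22, 4.37], [0.12, 2.79], [-3.08, 3.08]. Speed limits (rad/s): [1.89, 1.89, 2.57, 3.01, 3.01, 3.01].

INTERFACE

Orientations are given as a rotation vector (axis times angle).
In Python, from bench import arm, eyes, ticket gives the robot as it stands.
- The arm moves only by the tool jog_arm, never from a script. Its argument "rows" is a list of rows, each a list of 5 numbers: the opening, from 0 (shut) to 1 (fully open), then the shift along the tool's x, y, z in m, then the turn about the tool's z in rad. A call has 1 to 5 rows; each row is the pose to reach, as a shift and turn from the pose commanded when the call began, along the tool's axes at that moment; what a row does not reach only later rows make up. A row lasts 1/10 s, in which the tool goes at most 50 mm and 8.59 degrees, less where a joint would pass 70% of its speed; a pose out of reach is approached as far as the arm can. A call with a gripper value outside its range is refused whole. The fingers move at their own pace and stop on an object; "grip_force" is the grip in N (left out, the last holds). Time passes only in rows, so rows that repeat a pose let the fingers close. It gives the time, the measured TCP pose, the force and the opening at its end, in the units of the state.
- arm.get_obs(): the state, without advancing time (a new reading comes with each control period).
- eyes.capture(name): name is "scene" or "top"; returns the picture (420x560x3 uint8, red, green, blue); there is no depth.
- eyes.calibration(name): a dict with "mtx" (3x3 intrinsics, pixels), "R" (3x3) and "t" (3): a world point X has camera coordinates R X + t. Camera axes: x right, y down, z forward; pixel columns grow to the right and rows downward; lengths in m; the calibration is good to about 2 mm. A picture is of the moment at which its call begins. calibration takes no time and is no camera call.
- ticket.sign_off(): hands the job in, once; it reports no verdict.
The state is a dict: "clock": time; "q": joint angles; "qvel": joint speeds; "effort": joint torques, N m; "position": TCP position; "tcp_rot": TCP orientation; "force": force on the tool from outside, world axes, zero at the start; "torque": the same for the moment, N m; "width": opening from 0.0 (shut) to 1.0 (fully open).
Only numpy, scipy, OpenCV 4.12 (cv2) and the standard library are available. Lean on these libraries where they do the work, as an engineer would, in place of code of your own. Each camera call takes 0.05 s, during which the arm holds its last target. There are 200 camera calls.

## Working session

There is one attempt and no reset: what is moved stays moved. The work goes in short steps, Python scripts to look and compute and a tool call to move; the robot and the scene stay as the last step left them, time stands still between calls to the robot, and variables do not carry over. Pictures are saved under pics/ and viewed, about 8 in all and at most 12, crops included, and the job is handed in when it is done.

Besides the shell and the picture viewer there is one more tool, called after ">>>" in YAML: its name, and indented under it one key for each argument. jog_arm: Moves the arm, as the interface text tells. Its arguments: {"type":"object","properties":{"rows":{"type":"array"},"grip_force":{"type":"number"}},"required":["rows"]}

```bash
mkdir -p pics; ls; python3 - <<'E'
from bench import arm, eyes, ticket
import cv2,numpy as np
np.set_printoptions(precision=4,suppress=True)
for n in("scene","top"):
    im=eyes.capture(n); cv2.imwrite(f"pics/{n}0.png",im[:,:,::-1]); np.save(f"pics/{n}0.npy",im)
    c=eyes.calibration(n); print(n,c, -np.array(c["R"]).T@np.array(c["t"]))
print(arm.get_obs(),arm.tcp_to_grasp)
E
```

```text
pics
scene {'mtx': array([[413.8352,   0.    , 279.8926],
       [  0.    , 413.8352, 209.4351],
       [  0.    ,   0.    ,   1.    ]]), 'R': array([[-0.3856,  0.9224, -0.0232],
       [ 0.5636,  0.2156, -0.7975],
       [-0.7306, -0.3205, -0.6029]]), 't': array([ 0.2584, -0.2855,  1.3083])} [1.2163 0.2426 0.5671]
top {'mtx': array([[386.0173,   0.    , 279.3261],
       [  0.    , 386.0173, 202.7142],
       [  0.    ,   0.    ,   1.    ]]), 'R': array([[ 0.0281, -0.9991,  0.0309],
       [-0.9805, -0.0335, -0.1939],
       [ 0.1947, -0.0249, -0.9805]]), 't': array([-0.0642,  0.5845,  0.7131])} [ 0.4361 -0.0268  0.8145]
{'clock': 0.1, 'q': array([-1.2425,  0.4942,  1.346 , -0.    ,  1.3025, -0.0955]), 'qvel': array([ 0.0003, -0.002 , -0.0025, -0.0005, -0.0007, -0.0028]), 'effort': array([  0.0026, -88.3586, -38.4563,   0.    ,   0.0052,  -0.0001]), 'position': array([ 0.2569, -0.5695,  0.3033]), 'tcp_rot': array([-3.0703, -0.6605,  0.0002]), 'force': array([-0.5801,  0.2671,  0.2035]), 'torque': array([0.0144, 0.0001, 0.0012]), 'width': 0.9994415192864287} 0.0539
```

View pics/top0.png

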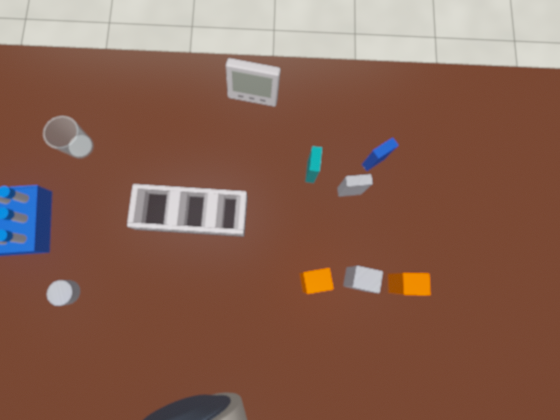

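View pics/scene0.png

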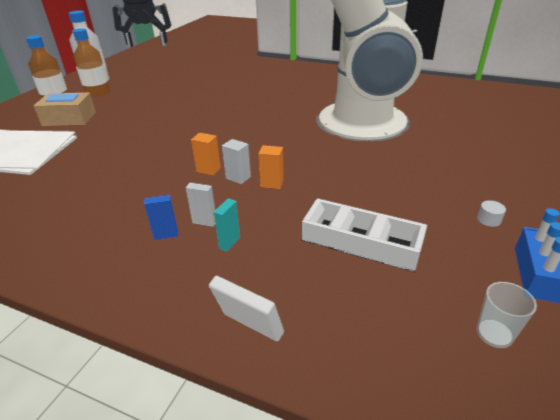

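Top view:
- **Greys:** thick block at about (368,280) and thin block at about (357,184).
- **Look-alikes to leave alone:** orange at (318,281) and (415,284), turquoise at (315,163), blue at (380,153).
- **Rack:** centred at about (188,210), with the wide slot on the left at (155,208) and the narrow one on the right at (229,213).

The scene view agrees: thick (236,162), thin (201,205), rack (363,232). Next I'll fit box silhouettes in both views.

```bash
cat > h.py <<'E'
import numpy as np, cv2
from scipy.optimize import minimize
from bench import arm, eyes, ticket
CAL={n:eyes.calibration(n) for n in("scene","top")}
S=4
def proj(n,X):
    c=CAL[n]; p=(np.asarray(X)@np.array(c["R"]).T+c["t"])@np.array(c["mtx"]).T
    return p[:,:2]/p[:,2:]
def box(p,d,z0=0):
    c,s=np.cos(p[2]),np.sin(p[2])
    return np.array([[p[0]+c*a*d[0]/2-s*b*d[1]/2,p[1]+s*a*d[0]/2+c*b*d[1]/2,z] for a in(-1,1) for b in(-1,1) for z in(z0,z0+d[2])])
def hull(pts,shape):
    m=np.zeros(shape,np.uint8); h=cv2.convexHull(np.float32(pts))
    cv2.fillConvexPoly(m,np.int32(np.round(((h+.5)*S-.5)*16)),1,shift=4); return m
def colour(im,kind):
    h=cv2.cvtColor(im,cv2.COLOR_RGB2HSV).astype(int); H,s,v=h[...,0],h[...,1],h[...,2]
    return {"grey":(s<75)&(v>65),"orange":(s>150)&(H>8)&(H<25)&(v>110),"blue":(s>120)&(H>105)&(H<130),"teal":(s>120)&(H>80)&(H<100)}[kind]
def mask(im,kind,seed):
    m=colour(cv2.resize(im,None,fx=S,fy=S,interpolation=cv2.INTER_LINEAR),kind).astype(np.uint8)
    k,l,st,ce=cv2.connectedComponentsWithStats(m)
    y,x=np.nonzero(l); i=np.argmin((x/S-seed[0])**2+(y/S-seed[1])**2)
    m=(l==l[y[i],x[i]])
    pts=np.argwhere(m)[:,::-1]; o=np.zeros(m.shape,np.uint8)
    cv2.fillConvexPoly(o,cv2.convexHull(pts.astype(np.int32)),1); return o
def fit(ims,kind,seeds,d,yaws,p0,z0=0):
    M={n:mask(ims[n],kind,seeds[n]) for n in seeds}
    def cost(p):
        r=0
        for n in M:
            b=hull(proj(n,box(p,d,z0)),M[n].shape); r+=1-(b&M[n]).sum()/(b|M[n]).sum()
        return r/len(M)
    best=None
    for y in yaws:
        r=minimize(cost,[*p0,y],method="Nelder-Mead",options=dict(initial_simplex=np.array([[*p0,y],[p0[0]+.02,p0[1],y],[p0[0],p0[1]+.02,y],[*p0,y+.25]]),xatol=1e-4,fatol=1e-4))
        if best is None or r.fun<best.fun: best=r
    return best.x,best.fun
def ground(n,uv,z):
    c=CAL[n]; R=np.array(c["R"]); d=R.T@np.linalg.solve(np.array(c["mtx"]),[*uv,1]); o=-R.T@np.array(c["t"])
    return (o+d*(z-o[2])/d[2])[:2]
E
cat > m.py <<'E'
from h import *
ims={n:np.load(f"pics/{n}0.npy") for n in("scene","top")}
Y=(-.5,0,.5)
O={"thick":("grey",(236,162),(368,280),(.04,.05,.095)),"thin":("grey",(201,205),(357,184),(.02,.05,.095)),
"orL":("orange",(272,168),(318,281),(.04,.05,.095)),"orR":("orange",(206,154),(415,284),(.04,.05,.095)),
"teal":("teal",(228,225),(315,160),(.02,.05,.095)),"blue":("blue",(161,217),(380,153),(.02,.05,.095)),
"rack":("grey",(363,240),(188,187),(.228,.086,.051))}
vis=ims["top"].copy(); vis=cv2.resize(vis,None,fx=4,fy=4); vs=cv2.resize(ims["scene"],None,fx=4,fy=4)
for k,(c,s,t,d) in O.items():
    p0=ground("top",t,.05); ys=Y+(1.1,1.57,2.1) 
    for tag,sd in(("both",dict(scene=s,top=t)),("top",dict(top=t)),("scene",dict(scene=s))):
        if tag!="both" and k not in("thick","thin","rack"): continue
        p,f=fit(ims,c,sd,d,ys,p0); print(k,tag,p.round(4),np.degrees(p[2]).round(1),"cost",round(f,3))
        if tag=="both":
            for n,v in(("top",vis),("scene",vs)):
                h=cv2.convexHull(np.float32((proj(n,box(p,d))+.5)*4-.5)); cv2.polylines(v,[np.int32(h)],True,(0,255,0),1)
a=vis[4*130:4*310,4*120:4*440]; b=vs[4*120:4*270,4*140:4*440]
a=cv2.resize(a,(560,315)); b=cv2.resize(b,(560,280))
cv2.imwrite("pics/fit.png",np.vstack([a,b])[:,:,::-1])
E
python3 m.py
```

```text
thick both [ 0.4416 -0.2122 -0.2268] -13.0 cost 0.054
thick top [ 0.4415 -0.2129 -0.2356] -13.5 cost 0.063
thick scene [ 0.442  -0.2109  2.9738] 170.4 cost 0.039
thin both [ 0.6304 -0.1984  0.078 ] 4.5 cost 0.326
thin top [ 0.6306 -0.1985  3.2108] 184.0 cost 0.06
thin scene [ 0.6684 -0.1207  0.9736] 55.8 cost 0.544
orL both [ 0.4368 -0.1197  0.0624] 3.6 cost 0.179
orR both [ 0.4351 -0.303  -0.1582] -9.1 cost 0.118
teal both [ 0.6694 -0.1133  1.435 ] 82.2 cost 0.137
blue both [ 0.6978 -0.251   0.7065] 40.5 cost 0.077
rack both [ 0.5713  0.1393 -1.6083] -92.1 cost 0.04
rack top [0.5711 0.1392 1.5547] 89.1 cost 0.05
rack scene [0.5716 0.1399 1.5377] 88.1 cost 0.028
```

View pics/fit.png

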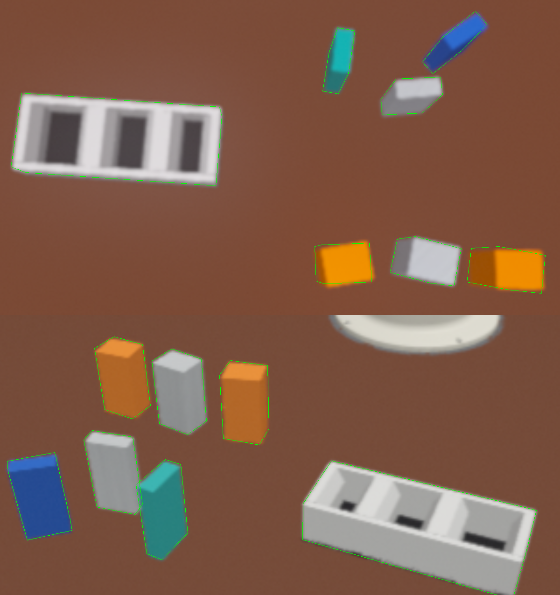

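Grey thick block sits between the two oranges, and its outline fits well (cost 0.054). Grey thin block sits between turquoise and blue. Its top-view fit is good (0.06); the scene mask merged with the turquoise neighbour, so I'll use the top fit. The rack's wide slot is on its +y end.

```bash
cat > go.py <<'E'
# usage: go.py x y z jawyaw_deg  -> shift & turn in tool axes
import sys; from bench import arm; import numpy as np
from scipy.spatial.transform import Rotation as Ro
o=arm.get_obs(); R=Ro.from_rotvec(o["tcp_rot"]).as_matrix()
jaw=np.degrees(np.arctan2(R[1,1],R[0,1]))
print("t",o["clock"],"pos",o["position"].round(4),"jaw",jaw.round(2),"tilt z",R[:,2].round(4),"F",o["force"].round(1),"w",round(o["width"],3),"q",o["q"].round(2))
a=list(map(float,sys.argv[1:]))
while a:
    x,y,z,w=a[:4]; a=a[4:]
    d=(jaw-w+90)%180-90
    print("shift",(R.T@(np.array([x,y,z])-o["position"])).round(4),"turn",np.radians(d).round(4),"alt",np.radians(d-180*np.sign(d)).round(3))
E
python3 go.py .4416 -.2122 .25 -13
```

```text
t 0.1 pos [ 0.2569 -0.5695  0.3033] jaw -65.72 tilt z [-4.0e-04  1.1e-03 -1.0e+00] F [-0.6  0.3  0.2] w 0.999 q [-1.24  0.49  1.35 -0.    1.3  -0.1 ]
shift [ 0.3152 -0.2497  0.0537] turn -0.9201 alt 2.221
```

>>> jog_arm:
  rows:
    - [0.85,0.315,-0.25,0.053,-0.92]
    - [0.85,0.315,-0.25,0.053,-0.92]
    - [0.85,0.315,-0.25,0.053,-0.92]
    - [0.85,0.315,-0.25,0.053,-0.92]
    - [0.85,0.315,-0.25,0.053,-0.92]
  grip_force: 50

```text
clock: 0.6
position: [0.371, -0.3476, 0.2709]
tcp_rot: [-2.611, -1.747, -0.0]
force: [0.1, -0.5, -0.1]
width: 0.851
```

```bash
python3 go.py .4416 -.2122 .25 -13
```

```text
t 0.6 pos [ 0.371  -0.3476  0.2709] jaw -22.42 tilt z [-1.e-04  2.e-04 -1.e+00] F [ 0.1 -0.5 -0.1] w 0.851 q [-0.87  0.37  1.67  0.    1.1  -0.48]
shift [0.152  0.0136 0.0209] turn -0.1644 alt 2.977
```

>>> jog_arm:
  rows:
    - [0.85,0.152,0.014,0.02,-0.164]
    - [0.85,0.152,0.014,0.02,-0.164]
    - [0.85,0.152,0.014,0.02,-0.164]
    - [0.85,0.152,0.014,0.02,-0.164]
    - [0.85,0.152,0.014,0.02,-0.164]

```text
clock: 1.1
position: [0.4427, -0.2135, 0.251]
tcp_rot: [-2.461, -1.951, 0.0]
force: [0.8, -1.0, 0.1]
width: 0.852
```

```bash
python3 go.py .4416 -.2122 .129 -13; python3 - <<'E'
from h import *
a=cv2.resize(eyes.capture("top")[170:340,250:460],None,fx=2,fy=2,interpolation=2);b=cv2.resize(eyes.capture("scene")[60:230,130:340],None,fx=2,fy=2,interpolation=2)
cv2.imwrite("pics/a1.png",np.vstack([a,b])[:600,:,::-1] if 0 else cv2.resize(np.hstack([a,b]),(800,324))[:,:,::-1])
E
```

```text
t 1.1 pos [ 0.4427 -0.2135  0.251 ] jaw -13.19 tilt z [-7.e-04  3.e-04 -1.e+00] F [ 0.8 -1.   0.1] w 0.852 q [-0.57  0.37  1.73 -0.    1.03 -0.34]
shift [ 0.001  -0.0012  0.122 ] turn -0.0032 alt 3.138
```

View pics/a1.png

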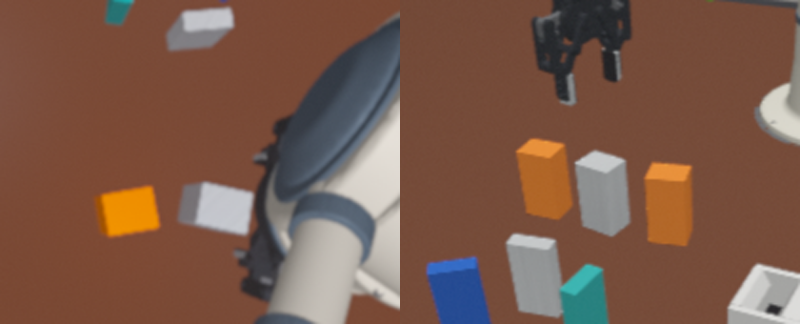

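The crop shows the open gripper above the grey thick block, between the oranges, with the jaws lined up with its thickness. Descending.

>>> jog_arm:
  rows:
    - [0.85,0.001,-0.001,0.045,0]
    - [0.85,0.001,-0.001,0.09,0]
    - [0.85,0.001,-0.001,0.122,0]
    - [0.85,0.001,-0.001,0.122,0]
    - [0.85,0.001,-0.001,0.122,0]

```text
clock: 1.7
position: [0.4413, -0.2145, 0.1297]
tcp_rot: [-2.466, -1.946, 0.0]
force: [-0.1, -0.1, -0.3]
width: 0.853
```

```bash
python3 go.py .4416 -.2122 .129 -13; python3 - <<'E'
from h import *
b=cv2.resize(eyes.capture("scene")[80:230,140:340],None,fx=3,fy=3,interpolation=2)
cv2.imwrite("pics/a2.png",b[:,:,::-1])
E
```

```text
t 1.7 pos [ 0.4413 -0.2145  0.1297] jaw -13.44 tilt z [-6.e-04  3.e-04 -1.e+00] F [-0.1 -0.1 -0.3] w 0.853 q [-0.57  0.57  1.85 -0.    0.72 -0.34]
shift [ 0.0023 -0.0002  0.0007] turn -0.0077 alt 3.134
```

View pics/a2.png

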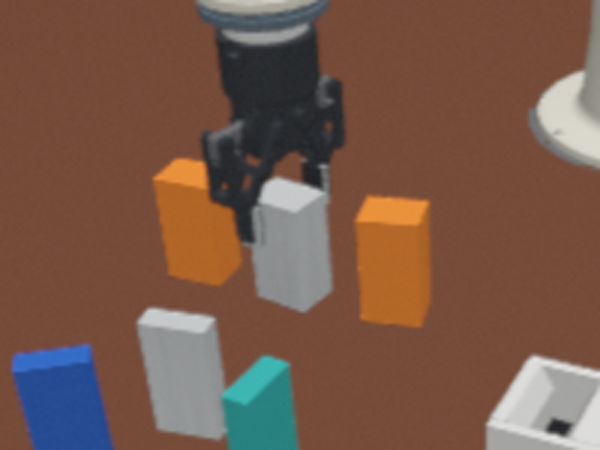

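```bash
python3 - <<'E'
from h import *
im=eyes.capture("scene"); np.save("pics/s2.npy",im)
v=cv2.resize(im[80:200,180:300],None,fx=5,fy=5,interpolation=2)
from scipy.spatial.transform import Rotation as Ro
o=arm.get_obs();R=Ro.from_rotvec(o["tcp_rot"]).as_matrix()
def draw(P,c):
    p=proj("scene",P); q=((p-[180,80]+.5)*5).astype(int); cv2.polylines(v,[q.reshape(-1,1,2)],True,c,1)
for s in(-1,1):
    draw([o["position"]+R@np.array([a*.011,s*.0425*o["width"],b]) for a,b in((-1,.035),(1,.035),(1,.064),(-1,.064))],(255,0,0))
b=box([.4416,-.2122,-.2268],(.04,.05,.095)); draw(b[[1,3,7,5]],(0,255,0)); draw(b[[0,2,6,4]],(0,255,0))
cv2.imwrite("pics/a3.png",v[:,:,::-1])
E
```

```text
(no output)
```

View pics/a3.png

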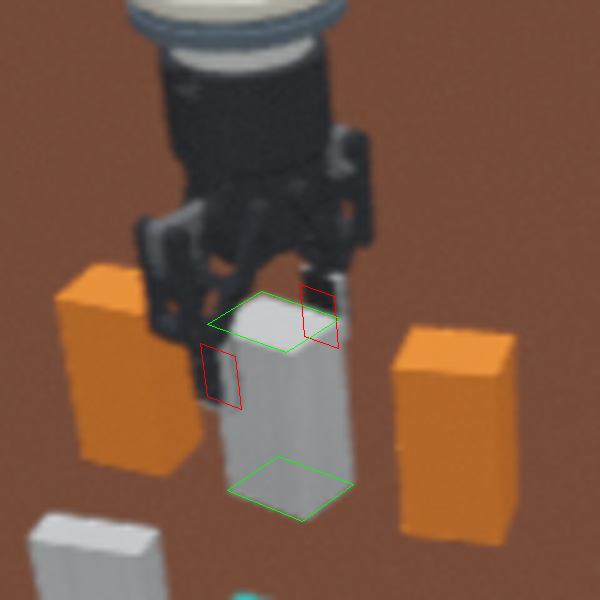

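The projected pads (red) match the fingers and straddle the block, and the block's footprint (green) matches. Closing.

>>> jog_arm:
  rows:
    - [0.2,0.002,0,0.001,0]
    - [0.2,0.002,0,0.001,0]
    - [0.2,0.002,0,0.001,0]
    - [0.2,0.002,0,0.001,0]
    - [0.2,0.002,0,0.001,0]
  grip_force: 50

```text
clock: 2.3
position: [0.4424, -0.2116, 0.1294]
tcp_rot: [2.463, 1.948, 0.001]
force: [-1.9, 1.4, 16.5]
width: 0.466
```

>>> jog_arm:
  rows:
    - [0.2,0,0,-0.03,0]
    - [0.2,0,0,-0.07,0]
    - [0.2,0,0,-0.11,0]
    - [0.2,0,0,-0.15,0]
    - [0.2,0,0,-0.15,0]

```text
clock: 2.8
position: [0.4435, -0.2123, 0.2831]
tcp_rot: [2.458, 1.944, 0.004]
force: [0.5, -0.0, -5.6]
width: 0.464
```

```bash
python3 go.py .5737 .2103 .28 -92
```

```text
t 2.8 pos [ 0.4435 -0.2123  0.2831] jaw -13.33 tilt z [ 0.0069 -0.0044 -1.    ] F [ 0.5 -0.  -5.6] w 0.464 q [-0.57  0.33  1.7  -0.    1.11 -0.34]
shift [0.4412 0.0293 0.0021] turn 1.3731 alt -1.769
```

>>> jog_arm:
  rows:
    - [0.2,0.045,0.003,0,0.137]
    - [0.2,0.09,0.006,0,0.274]
    - [0.2,0.135,0.009,0,0.411]
    - [0.2,0.18,0.012,0,0.55]
    - [0.2,0.22,0.015,0,0.686]

```text
clock: 3.3
position: [0.5039, -0.0108, 0.2775]
tcp_rot: [-2.949, -1.083, 0.002]
force: [0.6, -1.7, -4.2]
width: 0.463
```

```bash
python3 go.py .5737 .2103 .28 -92
```

```text
t 3.3 pos [ 0.5039 -0.0108  0.2775] jaw -49.67 tilt z [-1.1e-03  1.0e-04 -1.0e+00] F [ 0.6 -1.7 -4.2] w 0.463 q [-0.14  0.36  1.67 -0.    1.11  0.73]
shift [ 0.1963 -0.1234 -0.0026] turn 0.7389 alt -2.403
```

>>> jog_arm:
  rows:
    - [0.2,0.039,-0.025,-0.003,0.147]
    - [0.2,0.078,-0.05,-0.003,0.294]
    - [0.2,0.117,-0.074,-0.003,0.441]
    - [0.2,0.157,-0.099,-0.003,0.588]
    - [0.2,0.196,-0.123,-0.003,0.735]

```text
clock: 3.8
position: [0.5698, 0.2009, 0.2802]
tcp_rot: [3.141, 0.048, -0.002]
force: [1.4, -1.3, -4.7]
width: 0.463
```

```bash
python3 go.py .5737 .2103 .28 -92
```

```text
t 3.8 pos [0.5698 0.2009 0.2802] jaw -88.25 tilt z [-1.4e-03 -4.0e-04 -1.0e+00] F [ 1.4 -1.3 -4.7] w 0.463 q [ 0.24  0.49  1.43 -0.    1.23  1.78]
shift [ 0.0042 -0.0093  0.0002] turn 0.0655 alt -3.076
```

>>> jog_arm:
  rows:
    - [0.2,0,0,0,0]
    - [0.2,0,0,0,0]

```text
clock: 4.0
position: [0.5695, 0.1999, 0.2799]
tcp_rot: [3.14, 0.061, -0.003]
force: [-0.2, -1.3, -4.8]
width: 0.461
```

```bash
python3 go.py .5737 .2103 .2 -92
```

```text
t 4.0 pos [0.5695 0.1999 0.2799] jaw -87.77 tilt z [-1.8e-03 -6.0e-04 -1.0e+00] F [-0.2 -1.3 -4.8] w 0.461 q [ 0.24  0.49  1.43 -0.    1.23  1.77]
shift [ 0.0048 -0.0102  0.0799] turn 0.0738 alt -3.068
```

>>> jog_arm:
  rows:
    - [0.2,0.005,-0.01,0.03,0.074]
    - [0.2,0.005,-0.01,0.06,0.074]
    - [0.2,0.005,-0.01,0.08,0.074]
    - [0.2,0.005,-0.01,0.08,0.074]
    - [0.2,0.005,-0.01,0.08,0.074]

```text
clock: 4.5
position: [0.5746, 0.2084, 0.2015]
tcp_rot: [3.141, -0.06, -0.001]
force: [-0.3, 1.5, -2.8]
width: 0.463
```

```bash
cat > look.py <<'E'
# look.py out bx by bz yaw tx sx : overlay predicted block and rack slots
import sys; from h import *
out=sys.argv[1]; bx,by,bz,yaw,th=map(float,sys.argv[2:7]); k=3
res=[]
rk=np.array([.5713,.1393,-1.605]); u=np.array([np.cos(rk[2]),np.sin(rk[2])])
for n,(x0,y0,w,h) in dict(top=(110,150,170,140),scene=(280,120,170,160)).items():
    im=eyes.capture(n); np.save(f"pics/{out}_{n}.npy",im)
    v=cv2.resize(im[y0:y0+h,x0:x0+w],None,fx=k,fy=k,interpolation=2)
    def dr(b,c):
        for i in([1,3,7,5],[0,2,6,4]):
            q=((proj(n,b)[i]-[x0,y0]+.5)*k).astype(int); cv2.polylines(v,[q.reshape(-1,1,2)],True,c,1)
    for o,lo in((-.071,.046),(.010,.036),(.081,.026)):
        c=rk[:2]+o*u
        for dx,dy,z in((lo,.07,.006),(lo+.02,.07,.051)):
            b=box([*c,rk[2]],(dx,dy,.001),z); dr(b[[1,1,3,3,5,5,7,7]][:8],(255,0,0))
    if th>0: dr(box([bx,by,np.radians(yaw)],(th,.05,.095),bz),(0,255,0))
    res.append(v)
H=min(r.shape[0] for r in res); r=np.hstack([r[:H] for r in res]); s=min(1,800/r.shape[1]); cv2.imwrite(f"pics/{out}.png",cv2.resize(r,None,fx=s,fy=s)[:,:,::-1])
E
python3 go.py .5737 .2103 .2 -92; python3 look.py b1 .5737 .2103 .071 -92 .04
```

```text
t 4.5 pos [0.5746 0.2084 0.2015] jaw -92.18 tilt z [-8.e-04 -3.e-04 -1.e+00] F [-0.3  1.5 -2.8] w 0.463 q [ 0.25  0.59  1.49 -0.    1.06  1.86]
shift [-0.001  -0.0019  0.0015] turn -0.0032 alt 3.138
```

View pics/b1.png

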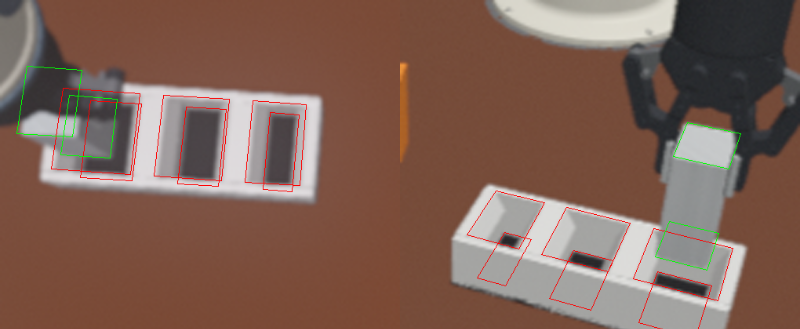

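The overlays agree: the slot outlines (red) match the rack, and the held block (green) hangs over the wide slot. Lowering it.

>>> jog_arm:
  rows:
    - [0.2,-0.001,-0.002,0.015,0]
    - [0.2,-0.001,-0.002,0.03,0]
    - [0.2,-0.001,-0.002,0.04,0]
    - [0.2,-0.001,-0.002,0.05,0]
    - [0.2,-0.001,-0.002,0.055,0]

```text
clock: 5.1
position: [0.5738, 0.2111, 0.1459]
tcp_rot: [3.141, -0.06, -0.0]
force: [0.8, 0.3, -5.4]
width: 0.465
```

>>> jog_arm:
  rows:
    - [0.2,0,0,0.004,0]
    - [0.2,0,0,0.008,0]
    - [0.2,0,0,0.01,0]
    - [0.2,0,0,0.01,0]

```text
clock: 5.5
position: [0.5738, 0.2112, 0.1361]
tcp_rot: [3.141, -0.06, -0.0]
force: [0.6, -0.8, -4.4]
width: 0.462
```

>>> jog_arm:
  rows:
    - [0.2,0,0,0.001,0]
    - [0.55,0,0,0.001,0]
    - [0.8,0,0,0.001,0]
    - [0.8,0,0,0.001,0]
    - [0.8,0,0,0.001,0]

```text
clock: 6.0
position: [0.5739, 0.2113, 0.1354]
tcp_rot: [-3.141, 0.06, -0.001]
force: [0.2, 0.6, -0.4]
width: 0.797
```

>>> jog_arm:
  rows:
    - [0.8,0,0,-0.03,0]
    - [0.8,0,0,-0.07,0]
    - [0.8,0,0,-0.12,0]
    - [0.8,0,0,-0.15,0]
    - [0.8,0,0,-0.15,0]

```text
clock: 6.5
position: [0.5754, 0.2117, 0.29]
tcp_rot: [-3.139, 0.06, -0.012]
force: [-0.0, -0.1, -1.2]
width: 0.798
```

```bash
python3 go.py .6306 -.1985 .26 4.3; python3 look.py b2 .5737 .2103 .006 -92 .04
```

```text
t 6.5 pos [0.5754 0.2117 0.29  ] jaw -92.18 tilt z [ 0.0075  0.002  -1.    ] F [-0.  -0.1 -1.2] w 0.798 q [0.26 0.49 1.4  0.   1.25 1.86]
shift [0.0705 0.4078 0.0296] turn 1.4578 alt -1.684
```

View pics/b2.png

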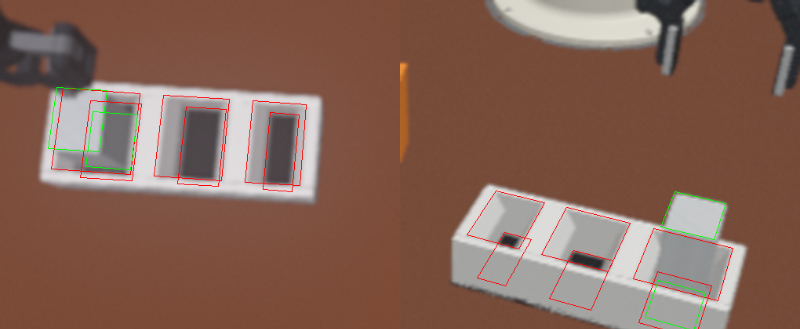

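Thick block is seated: green outline at floor height matches in both views. Now the thin block.

>>> jog_arm:
  rows:
    - [0.65,0.005,0.035,0,-0.14]
    - [0.65,0.01,0.07,0,-0.28]
    - [0.65,0.016,0.105,0,-0.42]
    - [0.65,0.022,0.14,0,-0.56]
    - [0.65,0.03,0.17,0,-0.7]

```text
clock: 7.1
position: [0.5966, 0.0385, 0.2835]
tcp_rot: [-2.967, -1.029, 0.004]
force: [0.4, 1.1, 0.3]
width: 0.651
```

```bash
python3 go.py .6306 -.1985 .26 4.3
```

```text
t 7.1 pos [0.5966 0.0385 0.2835] jaw -51.76 tilt z [-0.0029  0.     -1.    ] F [0.4 1.1 0.3] w 0.651 q [-0.04  0.48  1.44 -0.    1.23  0.87]
shift [-0.12    0.2072  0.0234] turn -0.9784 alt 2.163
```

>>> jog_arm:
  rows:
    - [0.65,-0.018,0.03,0,-0.14]
    - [0.65,-0.036,0.062,0,-0.28]
    - [0.65,-0.054,0.093,0.01,-0.42]
    - [0.65,-0.072,0.124,0.02,-0.56]
    - [0.65,-0.09,0.155,0.02,-0.7]

```text
clock: 7.6
position: [0.6205, -0.1386, 0.2621]
tcp_rot: [-2.432, -1.982, 0.004]
force: [-0.6, -0.1, -0.3]
width: 0.648
```

```bash
python3 go.py .6306 -.1985 .26 4.3
```

```text
t 7.6 pos [ 0.6205 -0.1386  0.2621] jaw -11.64 tilt z [-0.0046  0.0015 -1.    ] F [-0.6 -0.1 -0.3] w 0.648 q [-0.31  0.55  1.36  0.    1.23 -0.11]
shift [-0.0567  0.022   0.0019] turn -0.2781 alt 2.863
```

>>> jog_arm:
  rows:
    - [0.65,-0.028,0.011,0,-0.139]
    - [0.65,-0.057,0.022,0,-0.278]
    - [0.65,-0.057,0.022,0,-0.278]
    - [0.65,-0.057,0.022,0,-0.278]
    - [0.65,-0.057,0.022,0,-0.278]

```text
clock: 8.1
position: [0.6309, -0.1968, 0.2642]
tcp_rot: [-2.143, -2.294, 0.001]
force: [-0.2, -0.6, -0.1]
width: 0.656
```

```bash
python3 go.py .6306 -.1985 .129 4.3; python3 - <<'E'
from h import *
ims={n:eyes.capture(n) for n in("scene","top")}
m=mask(ims["scene"],"grey",(201,205)); y,x=np.nonzero(m); print("scene mask box",x.min()/4,x.max()/4,y.min()/4,y.max()/4)
def wire(v,n,x0,y0,k):
    b=box([.6306,-.1985,.075],(.02,.05,.095))
    for i in([1,3,7,5],[0,2,6,4]):
        q=((proj(n,b)[i]-[x0,y0]+.5)*k).astype(int); cv2.polylines(v,[q.reshape(-1,1,2)],True,(0,255,0),1)
v=cv2.resize(ims["scene"][110:260,140:270],None,fx=4,fy=4,interpolation=2); wire(v,"scene",140,110,4)
w=cv2.resize(np.load("pics/top0.npy")[150:225,310:380],None,fx=3.7,fy=8,interpolation=2) if 0 else cv2.resize(np.load("pics/top0.npy")[150:225,310:375],None,fx=4,fy=4,interpolation=2); wire(w,"top",310,150,4)
w=cv2.copyMakeBorder(w,0,600-w.shape[0],0,0,cv2.BORDER_CONSTANT)
cv2.imwrite("pics/c1.png",np.hstack([v,w])[:,:,::-1])
E
```

```text
t 8.1 pos [ 0.6309 -0.1968  0.2642] jaw 3.89 tilt z [-1.7e-03  9.0e-04 -1.0e+00] F [-0.2 -0.6 -0.1] w 0.656 q [-0.39  0.58  1.3   0.    1.27 -0.46]
shift [-0.0018 -0.0002  0.1352] turn -0.0071 alt 3.134
scene mask box 185.25 240.5 182.0 251.75
```

View pics/c1.png

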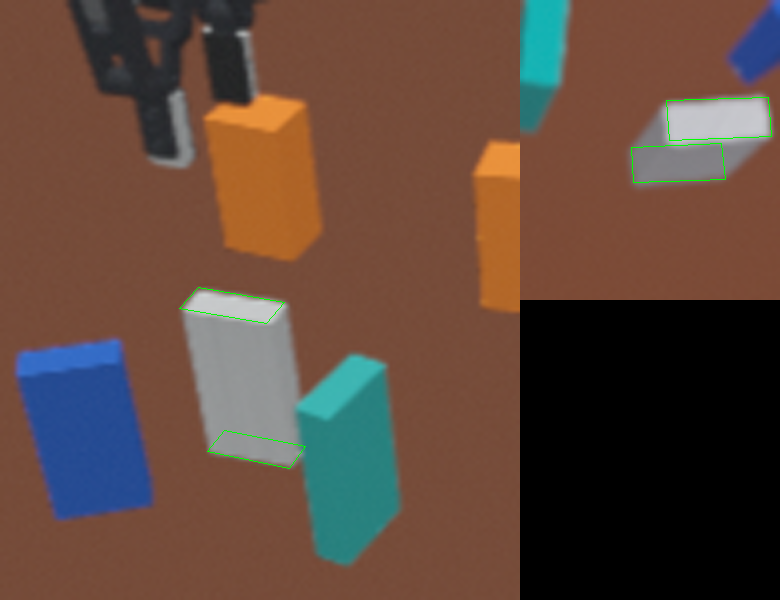

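The crop confirms the grey thin block between blue (85,430) and turquoise (350,460). The green pose fits in both views, and the gripper is above it. Descending.

>>> jog_arm:
  rows:
    - [0.65,-0.002,0,0.045,-0.007]
    - [0.65,-0.002,0,0.09,-0.007]
    - [0.65,-0.002,0,0.12,-0.007]
    - [0.65,-0.002,0,0.134,-0.007]
    - [0.65,-0.002,0,0.134,-0.007]

```text
clock: 8.7
position: [0.6309, -0.1989, 0.1299]
tcp_rot: [-2.133, -2.303, 0.001]
force: [0.0, 0.4, 0.1]
width: 0.651
```

>>> jog_arm:
  rows:
    - [0.1,0,0,0,0]
    - [0.1,0,0,0,0]
    - [0.1,0,0,0,0]
    - [0.1,0,0,0,0]
    - [0.1,0,0,0,0]

```text
clock: 9.2
position: [0.6324, -0.2, 0.133]
tcp_rot: [2.133, 2.302, 0.002]
force: [0.4, -0.0, 9.6]
width: 0.224
```

```bash
python3 go.py .6306 -.1985 .129 4.3
```

```text
t 9.2 pos [ 0.6324 -0.2     0.133 ] jaw 4.36 tilt z [ 0.0029 -0.001  -1.    ] F [ 0.4 -0.   9.6] w 0.224 q [-0.4   0.73  1.41  0.    1.   -0.47]
shift [ 0.0016 -0.0017  0.004 ] turn 0.0011 alt -3.14
```

>>> jog_arm:
  rows:
    - [0.1,0,0,-0.03,0]
    - [0.1,0,0,-0.07,0]
    - [0.1,0,0,-0.11,0]
    - [0.1,0,0,-0.15,0]
    - [0.1,0,0,-0.15,0]

```text
clock: 9.7
position: [0.6333, -0.2004, 0.2879]
tcp_rot: [2.129, 2.298, 0.005]
force: [0.5, -0.6, -2.9]
width: 0.231
```

```bash
python3 go.py .5685 .0583 .28 -92
```

```text
t 9.7 pos [ 0.6333 -0.2004  0.2879] jaw 4.37 tilt z [ 0.0091 -0.0038 -1.    ] F [ 0.5 -0.6 -2.9] w 0.231 q [-0.4   0.56  1.27  0.    1.3  -0.47]
shift [ 0.2629 -0.045   0.0063] turn -1.4597 alt 1.682
```

>>> jog_arm:
  rows:
    - [0.1,0.022,-0.004,0,0.14]
    - [0.1,0.044,-0.008,0,0.28]
    - [0.1,0.066,-0.012,0,0.42]
    - [0.1,0.088,-0.016,0,0.56]
    - [0.1,0.11,-0.02,0,0.7]

```text
clock: 10.2
position: [0.6025, -0.0906, 0.2809]
tcp_rot: [-2.8, -1.424, 0.001]
force: [0.6, 0.7, -1.9]
width: 0.228
```

```bash
python3 go.py .5685 .0583 .28 -92
```

```text
t 10.2 pos [ 0.6025 -0.0906  0.2809] jaw -36.08 tilt z [-4.e-04  1.e-04 -1.e+00] F [ 0.6  0.7 -1.9] w 0.228 q [-0.25  0.49  1.41  0.    1.23  0.38]
shift [ 0.1003 -0.1152  0.001 ] turn 0.976 alt -2.166
```

>>> jog_arm:
  rows:
    - [0.1,0.02,-0.023,0,0.14]
    - [0.1,0.04,-0.046,0,0.28]
    - [0.1,0.06,-0.069,0,0.42]
    - [0.1,0.08,-0.092,0,0.56]
    - [0.1,0.1,-0.11,0,0.7]

```text
clock: 10.7
position: [0.5712, 0.0552, 0.281]
tcp_rot: [-3.119, -0.378, 0.001]
force: [0.2, -0.7, -2.3]
width: 0.227
```

```bash
python3 go.py .5685 .0583 .28 -92
```

```text
t 10.7 pos [0.5712 0.0552 0.281 ] jaw -76.17 tilt z [-8.e-04  1.e-04 -1.e+00] F [ 0.2 -0.7 -2.3] w 0.227 q [-0.01  0.45  1.5   0.    1.19  1.32]
shift [-0.0019 -0.0036  0.001 ] turn 0.2763 alt -2.865
```

Rotate the rest and lower to TCP 0.205 (block bottom about 0.072).

>>> jog_arm:
  rows:
    - [0.1,-0.002,-0.004,0.025,0.138]
    - [0.1,-0.002,-0.004,0.05,0.276]
    - [0.1,-0.002,-0.004,0.076,0.276]
    - [0.1,-0.002,-0.004,0.076,0.276]
    - [0.1,-0.002,-0.004,0.076,0.276]

```text
clock: 11.2
position: [0.5693, 0.0572, 0.2055]
tcp_rot: [-3.141, 0.045, 0.001]
force: [-0.6, 0.3, -1.3]
width: 0.227
```

```bash
python3 go.py .5685 .0583 .135 -92; python3 look.py d1 .5685 .0583 .072 -92 .02
```

```text
t 11.2 pos [0.5693 0.0572 0.2055] jaw -91.63 tilt z [-8.e-04  0.e+00 -1.e+00] F [-0.6  0.3 -1.3] w 0.227 q [-0.    0.53  1.59  0.    1.02  1.6 ]
shift [-0.0008 -0.001   0.0705] turn 0.0065 alt -3.135
```

View pics/d1.png

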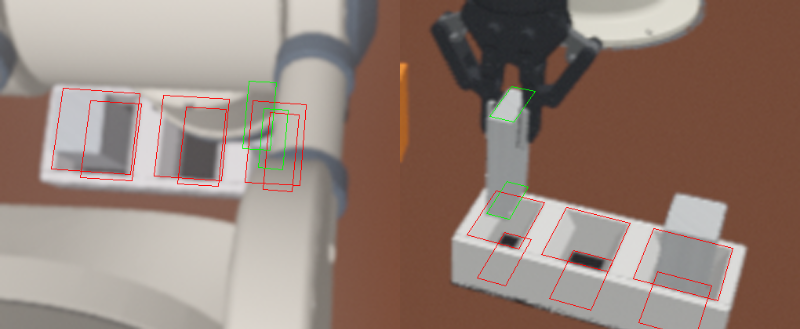

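The thin block hangs over the narrow slot and matches the overlay in the scene view (the arm hides it in the top view). The thick block still stands in its slot. Lowering.

>>> jog_arm:
  rows:
    - [0.1,-0.001,-0.001,0.015,0.006]
    - [0.1,-0.001,-0.001,0.03,0.006]
    - [0.1,-0.001,-0.001,0.04,0.006]
    - [0.1,-0.001,-0.001,0.048,0.006]
    - [0.1,-0.001,-0.001,0.055,0.006]

```text
clock: 11.8
position: [0.5687, 0.0583, 0.1503]
tcp_rot: [-3.141, 0.055, -0.001]
force: [-0.3, 0.6, -1.8]
width: 0.228
```

>>> jog_arm:
  rows:
    - [0.1,0,0,0.004,0]
    - [0.1,0,0,0.008,0]
    - [0.1,0,0,0.01,0]
    - [0.1,0,0,0.01,0]

```text
clock: 12.2
position: [0.5684, 0.0583, 0.1402]
tcp_rot: [-3.141, 0.055, 0.0]
force: [-0.0, 0.4, -1.4]
width: 0.226
```

>>> jog_arm:
  rows:
    - [0.1,0,0,0.001,0]
    - [0.1,0,0,0.002,0]
    - [0.35,0,0,0.002,0]
    - [0.6,0,0,0.002,0]
    - [0.6,0,0,0.002,0]

```text
clock: 12.7
position: [0.5685, 0.0583, 0.1384]
tcp_rot: [-3.141, 0.055, -0.001]
force: [-0.3, 0.6, -0.3]
width: 0.6
```

>>> jog_arm:
  rows:
    - [0.6,0,0,-0.03,0]
    - [0.6,0,0,-0.07,0]
    - [0.6,0,0,-0.12,0]
    - [0.6,0,0,-0.15,0]
    - [0.6,0,0,-0.15,0]

```text
clock: 13.2
position: [0.57, 0.0584, 0.2927]
tcp_rot: [-3.141, 0.055, -0.012]
force: [0.0, 0.1, -0.8]
width: 0.598
```

>>> jog_arm:
  rows:
    - [0.6,-0.05,0.04,0,0]
    - [0.6,-0.1,0.08,0,0]
    - [0.6,-0.12,0.12,0,0]
    - [0.6,-0.12,0.16,0,0]
    - [0.6,-0.12,0.2,0,0]

```text
clock: 13.7
position: [0.4394, -0.1383, 0.2879]
tcp_rot: [-3.141, 0.054, 0.001]
force: [2.1, 0.4, 0.3]
width: 0.596
```

```bash
python3 go.py; python3 look.py d2 .5685 .0583 .006 -92 .02; python3 - <<'E'
from h import *
im=np.load("pics/d2_scene.npy")
E
```

```text
t 13.7 pos [ 0.4394 -0.1383  0.2879] jaw -91.96 tilt z [-9.e-04  5.e-04 -1.e+00] F [2.1 0.4 0.3] w 0.596 q [-0.43  0.28  1.76  0.    1.1   1.17]
```

View pics/d2.png

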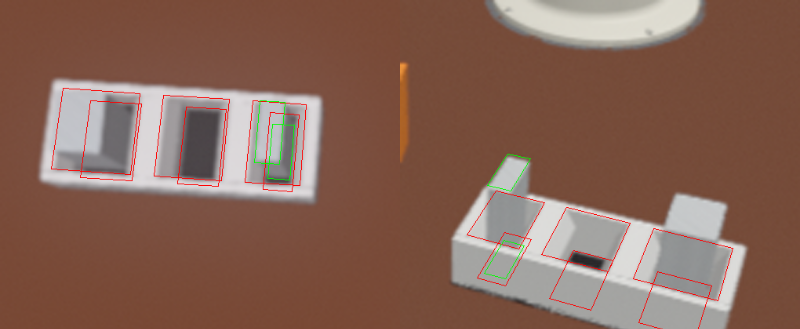

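Both blocks match their floor-height outlines, the middle slot is empty, and the gripper is well clear at z = 0.29. Handing in.

>>> jog_arm:
  rows:
    - [0.6,0,0,0,0]
    - [0.6,0,0,0,0]

```text
clock: 14.0
position: [0.4413, -0.1366, 0.2878]
tcp_rot: [-3.141, 0.054, 0.001]
force: [0.3, 0.1, 0.2]
width: 0.595
```

```bash
python3 -c "
from bench import ticket; print(ticket.sign_off())"
```

```text
the job is handed in; nothing more can be done
None
```

I put the grey thick block in the widest slot and the grey thin block in the narrowest, let both go, backed the arm clear and handed the job in at about 14 s.

- **Last pictures:** both blocks match the outlines projected for standing upright on the slot floor, within a few mm, and the middle slot is empty. The thick block's outline was last checked right after its release; the final picture shows it unmoved.
- **Forces:** no side load showed while lowering either block. The largest reading was about 16 N, as the gripper closed on the thick block.
- **Disagreement:** the automatic scene-view fit of the thin block failed because its mask merged with the turquoise look-alike. I used the top-view fit instead, and an overlay in both views confirmed it before the grasp.

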